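# Unlatch the laser enclosure's gate and hold it wide open

## Robot

A 6-joint arm with a two-finger parallel gripper is mounted at the origin on the work surface. World frame = base frame: x ahead of the robot, y to its left, z up, the work surface at z = 0. Lengths are in m, angles in rad, forces in N, time in s.
With the tool pointing down it reaches from about 0.35 to 0.85 m from the base axis. Payload 8.1 kg.
Tool frame: the origin (TCP) lies at the centre of the arm's flange, where the gripper is bolted on; the fingertips stand 186 mm ahead of it and the grasp point (between the pads) lies 167 mm ahead of it (robot.nose_length is the distance from the TCP to the fingertips, in m); z points along the fingers, x is the direction in which the jaws open and shut, and the axes are right-handed (so a half turn about z gives the same grasp; the last joint's range is limited). The gripper opens to 93 mm and grips with 3 to 60 N. Pads are 15 mm wide; open, the fingers measure 128 mm over their backs; the gripper's body (75 mm by 188 mm) begins 65 mm behind the grasp point.
Start: joints at [-1.311, 0.13, 1.488, -0, 1.523, -0.085], TCP at [0.203, -0.565, 0.405] pointing down, gripper open.
Joint ranges: [-2.96, 2.96], [-0.89, 2.26], [0.02, 2.5], [-1.34, 4.48], [0, 2.73], [-2.66, 2.66]. Speed limits (rad/s): [2.39, 2.39, 2.79, 3.14, 3.14, 3.14].

## Interface

Orientations are given as a rotation vector (axis times angle).
In Python, from plant import robot gives the robot as it stands.
- The arm moves only by the tool arm_command, never from a script. Its argument "motion" is a list of rows, each an object with "slide": the shift along the tool's x, y, z each as a share of 0.4 m, from -1 to 1, a list of three; "turn": the turn, a rotation vector about the tool's x, y, z each as a share of 0.5 rad, from -1 to 1, a list of three. A call has exactly 5 rows; each row shifts and turns the commanded pose from where the row before left it, along the tool's axes as they then stand; what a row does not reach is not made up. A row lasts 1/12 s, in which the tool goes at most 41.7 mm and 7.16 degrees, less where a joint would pass 70% of its speed; a pose out of reach is approached as far as the arm can. A call with a number of a shift or a turn outside -1 to 1 is refused whole. A call with a gripper value outside its range is refused whole. "gripper" is the opening in per cent of the stroke, from 0 (shut) to 100 (fully open), set as the call begins (left out, the last holds). The fingers move at their own pace and stop on an object; "grip_force" is the grip in N (left out, the last holds). Time passes only in rows, so rows that do not move let the fingers close, or fill a call up. It gives the time, the measured TCP pose, the force and the opening at its end, in the units of the state.
- robot.read_state(): the state, without advancing time (a new reading comes with each control period).
- robot.read_camera(name): name is "side" or "top"; returns a dict with "pixels" (420x560x3 uint8, blue, green, red), "intrinsics" (3x3 intrinsics, pixels), "T" (4x4, takes a point from camera to world coordinates). Camera axes: x right, y down, z forward; pixel columns grow to the right and rows downward; lengths in m; the calibration is good to about 2 mm. A picture is of the moment at which its call begins. There is no depth.
- robot.close_job(): hands the job in, once; it reports no verdict.
The state is a dict: "t": time; "q": joint angles; "dq": joint speeds; "joint_torque": joint torques, N m; "tool_pos": TCP position; "orientation": TCP orientation; "force": force on the tool from outside, world axes, zero at the start; "wrist_torque": the same for the moment, N m; "opening": finger opening in m.
Only numpy, scipy, OpenCV 4.12 (cv2) and the standard library are available. Lean on these libraries where they do the work, as an engineer would, in place of code of your own. Each camera call takes 0.05 s, during which the arm holds its last target.

## Task

Open the gate of the dark laser enclosure so that a colleague can reach the optics inside: squeeze the two yellow tabs fully together, then the two red tabs, then draw the gate by its upright post past its detent until it stands wide open, at least 75 degrees, and hold it there. The program finishes while the gripper is still holding the gate wide, because a spring draws it back when let go. Leave the red catch alone until the yellow one is undone, and do not disturb the things standing around.

Things in the scene. Friction and masses are not known exactly. Their poses are not given: they have to be found in the camera images.
- enclosure: Fixed dark grey box, 240 deep (x), 320 wide (y), roof 130 mm above the bench. Origin on the bench, mid-width in its front plane; x to its back, y to the left seen from the robot. Its place and yaw vary. At the roof's back two black carrying handles (36 mm above roof at most, from x = 180); above the hinge a 26 mm aluminium detent block (x = 49 to 75, y = 120 mm).
- gate_handle (a point): On the axis of the gate's handle, 150 mm above the bench: an upright round aluminium post, 16 mm diameter, bare from 113 to 180 mm above the bench, on a black bracket (20 mm wide, top at 113 mm) that runs back to the gate. 154 mm from the hinge axis; gate shut: x = -50, y = -27.5 mm in the enclosure's frame. Can be pinched from above in any direction; it may turn in the fingers.
- gate_hinge (a point): On the gate's upright hinge axis, 150 mm above the bench: x = -6, y = +120 mm in the enclosure's frame (the left edge). Axes turn with the gate; shut, they match the enclosure's.
- gate (a joint): Gate angle, rad: 0 shut, 1.5 end stop. Dark panel 236 wide, 120 high, 11 mm thick, hinged at its left edge; the free right edge swings towards the robot (clockwise from above). Blocked by hooks until both catches are squeezed. A spring draws it shut (1 to 2 N at the handle); a detent resists from 0.6 to 1.0 rad (up to 3.5 N). Let go beyond, it falls back to about 1.0 rad.
- yellow_grip (a point): Yellow catch: midway between its two upright tabs, 24 mm above the roof, x = 35, y = +30 or -85 mm in the enclosure's frame (yellow and red swap). Axes as the enclosure's. Tabs: plates 34 mm long (x), tops 40 mm above the roof, outer faces 56 mm apart along y, 36 mm when squeezed. Between them a 12 mm high block; at the front steel hooks (to 28 mm above the roof).
- red_grip (a point): Red catch: as the yellow one, with red tabs, in the other of the two places.
- yellow_tab (a joint): How far each yellow tab is squeezed in, m: 0 hooked, 0.010 fully squeezed. Both tabs move together, resist with about 3 N each and stay where left. The hooks clear the gate's lug from about 0.006.
- red_tab (a joint): The same for the red tabs.
- spray_can: Bystander, loose: blue spray can, white label, 52 mm diameter, 150 mm high; origin at the centre of its underside. The bystanders swap places: left of the enclosure, right of it, or in front at the right, clear of the gate's swing.
- mirror_mount: Bystander, loose: mirror in a black square mount on a steel post with a round foot of 60 mm diameter, 121 mm high; origin at the centre of its underside.
- beam_block: Bystander, loose: black upright plate 70 mm wide on a 70 by 80 mm foot, 122 mm high; origin at the centre of its underside.

How it is judged:
On the way, in this order (a step that is already met when the one before it is completed fails the run):
1. the yellow tabs are squeezed together while the red catch is still hooked (value of joint yellow_tab above 0.008 m and value of joint red_tab below 0.003 m and value of joint gate below 0.1 rad), for 0.1 s.
2. the red tabs are squeezed together too, the gate still shut (value of joint yellow_tab above 0.0075 m and value of joint red_tab above 0.008 m and value of joint gate below 0.1 rad), for 0.1 s.
3. the gate is swung past its detent (value of joint gate above 1.1 rad), for 0.1 s.
At the end, for the whole second after the job is handed in: The gate stands at 1.2 rad (69 degrees) or more, still (under 0.1 rad/s), with the gripper's fingers holding it (at least 0.5 N of contact); both catches remain squeezed (6.5 mm or more); the three bystanders stand upright within 30 mm of where they were (value of joint gate above 1.2 rad and velocity of joint gate between -0.1 and 0.1 rad/s and contact force between the fingers and gate above 0.5 N and value of joint each of yellow_tab, red_tab above 0.0065 m and distance of each of spray_can, mirror_mount, beam_block from where it was at the start of the episode below 0.03 m and angle between each of spray_can, mirror_mount, beam_block's own z axis and vertical below 0.2 rad); the arm keeps its last pose, push and grip.
It fails at once if the red catch is squeezed before the yellow one is undone (value of joint red_tab above 0.005 m and value of joint yellow_tab below 0.006 m).
It fails at once if a bystander is knocked away or over (distance of any of spray_can, mirror_mount, beam_block from where it was at the start of the episode above 0.04 m or angle between any of spray_can, mirror_mount, beam_block's own z axis and vertical above 0.4 rad).
It also fails if it takes over 51 s, if anything falls off the work surface, if the arm or the gripper's body presses on something with over 40 N, if the wrist force passes 120 N, or if a joint passes its speed limit or range.

## Working session

There is one attempt and no reset: what is moved stays moved. The work goes in short steps, Python scripts to look and compute and a tool call to move; the robot and the scene stay as the last step left them, time stands still between calls to the robot, and variables do not carry over. Pictures are saved under pics/ and viewed, and the job is handed in when it is done.

Besides the shell and the picture viewer there is one more tool, called after "Request:" by a JSON object that holds its "fn" and its "kwargs", one argument or row to a line. arm_command: Moves the arm, as the interface text tells. Shift numbers are shares of 0.4 m and turn numbers shares of 0.5 rad, none past 1 either way. Its arguments: {"type":"object","properties":{"motion":{"type":"array","items":{"type":"object","properties":{"slide":{"type":"array","items":{"type":"number"}},"turn":{"type":"array","items":{"type":"number"}}}}},"gripper":{"type":"number"},"grip_force":{"type":"number"}},"required":["motion"]}

```bash
ls; mkdir -p pics; python3 - <<'E'
from plant import robot
import cv2, numpy as np
s=robot.read_state(); print({k:np.round(v,3).tolist() for k,v in s.items()})
for n in("side","top"):
    c=robot.read_camera(n); cv2.imwrite(f"pics/{n}0.png",c["pixels"]); np.savez(f"pics/{n}0.npz",p=c["pixels"],K=c["intrinsics"],T=c["T"])
    print(n,np.round(c["intrinsics"],2).tolist(),np.round(c["T"],4).tolist())
E
```

```text
pics
{'t': 0.0, 'q': [-1.311, 0.131, 1.489, -0.0, 1.523, -0.085], 'dq': [0.001, -0.001, 0.001, 0.002, -0.001, 0.0], 'joint_torque': [-0.001, -55.984, -49.177, 0.077, 0.035, -0.0], 'tool_pos': [0.203, -0.564, 0.404], 'orientation': [-2.569, 1.807, 0.002], 'force': [-0.681, -0.211, -0.592], 'wrist_torque': [-0.026, -0.022, 0.054], 'opening': 0.093}
side [[444.16, 0.0, 276.35], [0.0, 444.16, 205.06], [0.0, 0.0, 1.0]] [[-0.8054, -0.4303, 0.4077, 0.1264], [-0.5926, 0.566, -0.5732, 0.5935], [0.0159, -0.7032, -0.7108, 0.8607], [0.0, 0.0, 0.0, 1.0]]
top [[387.2, 0.0, 277.03], [0.0, 387.2, 204.32], [0.0, 0.0, 1.0]] [[0.0186, -0.9875, 0.1566, 0.396], [-0.9996, -0.0151, 0.0235, 0.0097], [-0.0209, -0.157, -0.9874, 0.9663], [0.0, 0.0, 0.0, 1.0]]
```

View pics/side0.png

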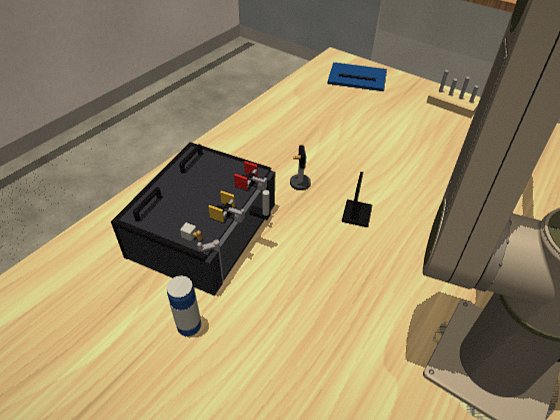

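View pics/top0.png

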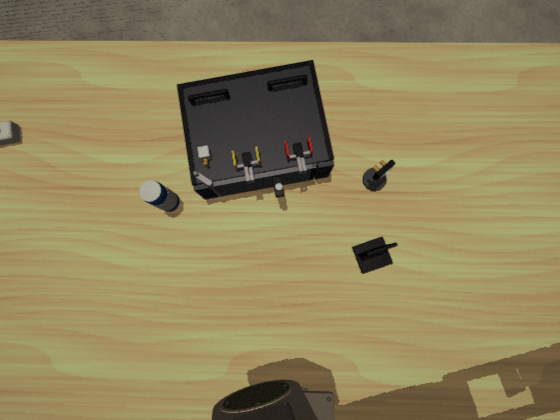

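The enclosure is seen with the yellow catch on the left (top view about 246,157) and red on the right (298,148). The handle post is at about (279,186), with the can at (155,193), the mirror at (375,178) and the beam block at (375,253). Now I'll measure.

```bash
cat > h.py <<'E'
import cv2, numpy as np
from scipy.spatial.transform import Rotation as R
def load(n):
    d=np.load(f"pics/{n}.npz"); return d["p"],d["K"],d["T"]
def ray(K,T,u,v):
    d=T[:3,:3]@np.linalg.inv(K)@np.array([u,v,1.]); return T[:3,3],d/np.linalg.norm(d)
def onz(K,T,u,v,z):
    o,d=ray(K,T,u,v); return o+d*(z-o[2])/d[2]
def proj(K,T,P):
    p=K@(T[:3,:3].T@(np.asarray(P,float)-T[:3,3])); return p[:2]/p[2]
def tri(A,B):
    (o1,d1),(o2,d2)=A,B
    s=np.linalg.lstsq(np.c_[d1,-d2],o2-o1,rcond=None)[0]
    p,q=o1+s[0]*d1,o2+s[1]*d2; return (p+q)/2,np.linalg.norm(p-q)
def masks(img):
    h=cv2.cvtColor(img,cv2.COLOR_BGR2HSV)
    red=(((h[...,0]<6)|(h[...,0]>172))&(h[...,1]>170)&(h[...,2]>70)).astype(np.uint8)
    yel=((h[...,0]>17)&(h[...,0]<32)&(h[...,1]>190)&(h[...,2]>70)).astype(np.uint8)
    return red,yel
E
python3 - <<'E'
from h import *
for n in("side0","top0"):
    p,K,T=load(n)
    for nm,m in zip(("red","yel"),masks(p)):
        k,l,s,c=cv2.connectedComponentsWithStats(m)
        print(n,nm,[(s[i].tolist(),np.round(c[i],1).tolist()) for i in range(1,k) if s[i,4]>12])
p,K,T=load("top0"); 
cv2.imwrite("pics/topz.png",cv2.resize(p[50:210,170:340],None,fx=4.6,fy=3.7*1,interpolation=cv2.INTER_CUBIC)[:600])
p,K,T=load("side0"); cv2.imwrite("pics/sidez.png",cv2.resize(p[140:300,105:285],None,fx=3.7,fy=3.7,interpolation=cv2.INTER_CUBIC))
E
```

```text
side0 red [([244, 161, 13, 14, 115], [249.2, 166.7]), ([234, 173, 14, 17, 162], [240.3, 181.1])]
side0 yel [([221, 192, 13, 11, 65], [225.5, 197.4]), ([209, 206, 15, 16, 87], [215.4, 213.2])]
top0 red [([308, 137, 5, 15, 36], [309.6, 143.9]), ([285, 141, 4, 15, 37], [286.3, 148.3])]
top0 yel []
```

View pics/topz.png

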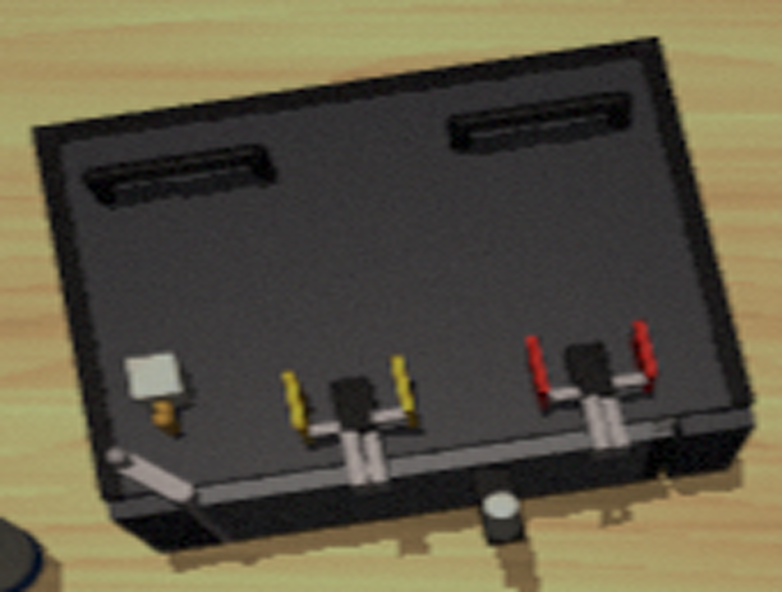

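View pics/sidez.png

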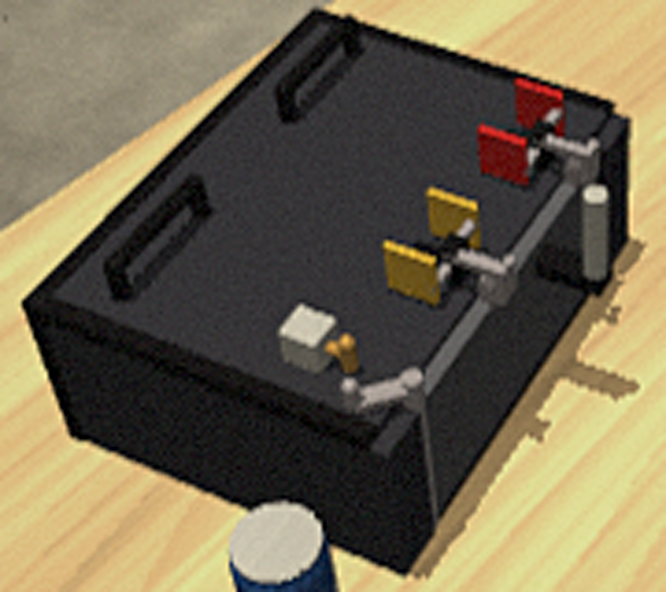

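```bash
cat >> h.py <<'E'
def E2W(par,P):
    x,y,a=par; P=np.atleast_2d(P); c,s=np.cos(a),np.sin(a)
    return np.c_[x+c*P[:,0]-s*P[:,1], y+s*P[:,0]+c*P[:,1], P[:,2]]
E
python3 - <<'E'
from h import *
from scipy.optimize import least_squares
top=[((240,160,130),(35,128)),((240,-160,130),(660,38)),((-50,-27.5,180),(500,502)),((52,58,170),(283,373)),((52,2,170),(405,357)),((52,-57,170),(527,338)),((52,-113,170),(647,322))]
side=[((240,-160,130),(318,10)),((240,160,130),(25,302)),((-50,-27.5,180),(596,193)),((52,58,170),(385,242)),((18,58,170),(441,257)),((52,-57,170),(479,126)),((18,-57,170),(530,140))]
obs=[]
for P,(X,Y) in top: obs.append(("top0",np.array(P)/1e3,(170+(X+.5)/4.6-.5,50+(Y+.5)/3.7-.5)))
for P,(X,Y) in side: obs.append(("side0",np.array(P)/1e3,(105+(X+.5)/3.7-.5,140+(Y+.5)/3.7-.5)))
cam={n:load(n) for n in("top0","side0")}
def f(par,ret=False):
    r=[]
    for n,P,uv in obs:
        p,K,T=cam[n]; r.append(proj(K,T,E2W(par,P)[0])-uv)
    return np.array(r) if ret else np.ravel(r)
s=least_squares(f,[0.5,0,0.1],loss="soft_l1"); par=s.x
print(par, np.degrees(par[2])); print(np.round(f(par,True),1).tolist())
for sub in("top0","side0"):
    o2=[o for o in obs]; obs=[o for o in o2 if o[0]==sub]; print(sub,least_squares(f,par).x); obs=o2
np.save("par.npy",par)
for nm,P in dict(yel=(35,30,154),red=(35,-85,154),handle=(-50,-27.5,150),hinge=(-6,120,150)).items(): print(nm,np.round(E2W(par,np.array(P)/1e3),4))
n="top0";p,K,T=cam[n]
print("can",onz(K,T,151,191,.15),"mirror foot",onz(K,T,374,180,.0),"beam",onz(K,T,373,254,0))
E
```

```text
[0.60009648 0.06073306 0.20018856] 11.469959875907767
[[0.2, 1.2], [0.3, 0.9], [1.3, 2.0], [0.5, -1.0], [-0.2, -1.4], [0.4, -1.2], [0.0, -1.6], [0.7, -0.1], [1.3, 0.4], [1.8, 0.3], [-0.5, 0.7], [-2.0, 1.5], [-0.4, 0.5], [-1.3, 1.0]]
top0 [0.59969189 0.06197122 0.19449032]
side0 [0.60137311 0.05862136 0.20712884]
yel [[0.6284 0.0971 0.154 ]]
red [[ 0.6513 -0.0156  0.154 ]]
handle [[0.5566 0.0238 0.15  ]]
hinge [[0.5704 0.1771 0.15  ]]
can [0.55053036 0.30220793 0.15      ] mirror foot [ 0.61560052 -0.21236057  0.        ] beam [ 0.42898431 -0.20607441  0.        ]
```

```bash
python3 - <<'E'
from h import *
par=np.load("par.npy")
ct=load("top0");cs=load("side0")
tu=lambda X,Y:(170+(X+.5)/4.6-.5,50+(Y+.5)/3.7-.5)
su=lambda X,Y:(105+(X+.5)/3.7-.5,140+(Y+.5)/3.7-.5)
c,s=np.cos(par[2]),np.sin(par[2])
def loc(w): d=w[:2]-par[:2]; return np.round([1e3*(c*d[0]+s*d[1]),1e3*(-s*d[0]+c*d[1]),w[2]*1e3],1)
for nm,a,b in [("post",(500,502),(596,193)),("yL back",(283,373),(385,242)),("rL back",(527,338),(479,126)),("backR",(660,38),(318,10)),("backL",(35,128),(25,302))]:
    w,e=tri(ray(ct[1],ct[2],*tu(*a)),ray(cs[1],cs[2],*su(*b))); print(nm,np.round(w,4),loc(w),"gap",round(e,4))
for nm,a in [("yL",(283,373)),("yR",(405,357)),("rL",(527,338)),("rR",(647,322))]:
    w=onz(ct[1],ct[2],*tu(*a),.17);print(nm,np.round(w,4),loc(w))
w=onz(ct[1],ct[2],*tu(500,502),.18);print("post",np.round(w,4),loc(w))
def crop(n,x0,y0,w,h,f,out):
    p=load(n)[0]; cv2.imwrite(out,cv2.resize(p[y0:y0+h,x0:x0+w],None,fx=f,fy=f,interpolation=cv2.INTER_NEAREST))
crop("top0",225,130,95,65,8,"pics/tz2.png"); crop("side0",200,155,80,75,8,"pics/sz2.png")
E
```

```text
post [0.5601 0.0263 0.1808] [-46.  -25.8 180.8] gap 0.0009
yL back [0.6365 0.1285 0.1741] [ 49.2  59.2 174.1] gap 0.0009
rL back [0.6591 0.0163 0.1739] [ 48.9 -55.3 173.9] gap 0.0015
backR [ 0.8696 -0.0479  0.1289] [ 242.6 -160.1  128.9] gap 0.0004
backL [0.8068 0.2661 0.1296] [243.4 160.1 129.6] gap 0.0002
yL [0.6373 0.1289 0.17  ] [ 50.   59.4 170. ]
yR [0.6476 0.0724 0.17  ] [ 48.9   2.  170. ]
rL [0.6597 0.016  0.17  ] [ 49.5 -55.7 170. ]
rR [ 0.6699 -0.0397  0.17  ] [  48.5 -112.3  170. ]
post [0.5607 0.0266 0.18  ] [-45.4 -25.7 180. ]
```

View pics/tz2.png

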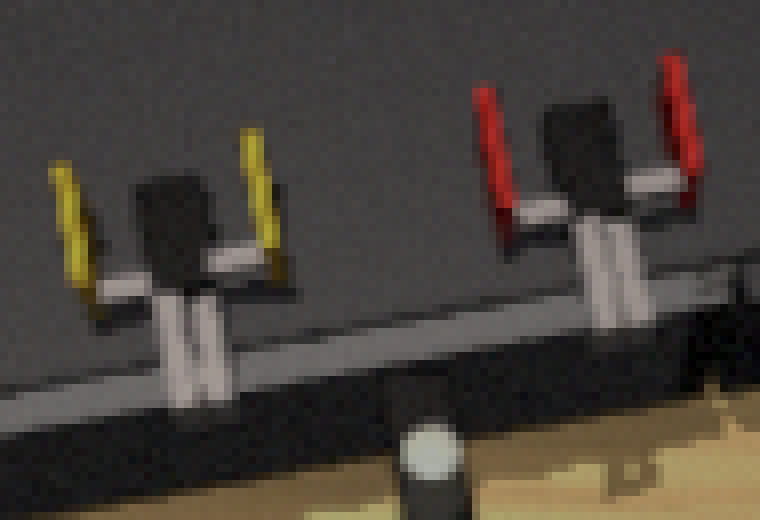

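View pics/sz2.png

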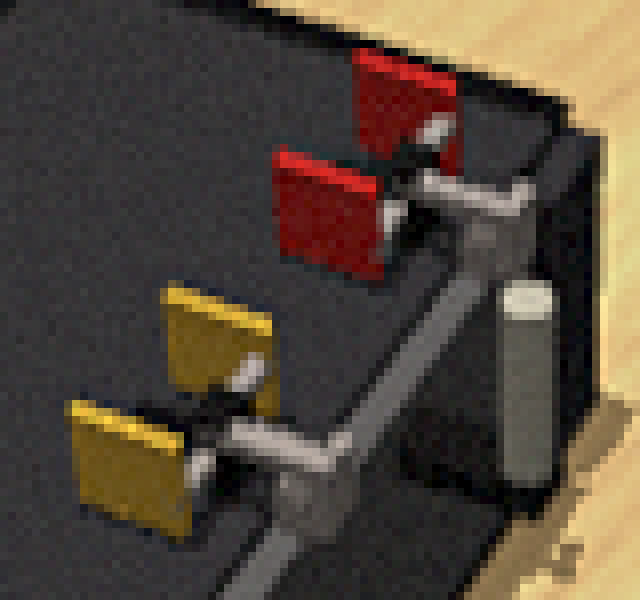

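```bash
cat >> h.py <<'E'
YAW=0.195
PT=dict(yel=(.6258,.0975),red=(.6482,-.0152),post=(.5605,.0265))
def target(sign):
    x=sign*np.array([-np.sin(YAW),np.cos(YAW),0]); z=np.array([0,0,-1.]); return np.c_[x,np.cross(z,x),z]
E
cat > plan.py <<'E'
# usage: plan.py x y z(TCP) : required slide & turn in shares, tool axes
import sys
from plant import robot
from h import *
s=robot.read_state(); M=R.from_rotvec(s["orientation"]).as_matrix(); p=s["tool_pos"]
t=np.array([float(a) for a in sys.argv[1:4]])
sign=min((1,-1),key=lambda g:R.from_matrix(M.T@target(g)).magnitude())
rv=R.from_matrix(M.T@target(sign)).as_rotvec()
print("t",round(s["t"],2),"pos",np.round(p,4),"q",np.round(s["q"],2),"F",np.round(s["force"],1),"open",round(float(s["opening"]),4))
print("toolx",np.round(M[:,0],3),"turn shares",np.round(rv/.5,3))
print("slide mm now axes",np.round(M.T@(t-p)*1e3,1),"slide shares",np.round(M.T@(t-p)/.4,3),"| in final axes shares",np.round(target(sign).T@(t-p)/.4,3))
E
python3 plan.py .6258 .0975 .405
```

```text
t 0.1 pos [ 0.2027 -0.5645  0.4038] q [-1.31  0.13  1.49 -0.    1.52 -0.09] F [ 0.8 -0.4 -0.6] open 0.093
toolx [ 0.338 -0.941 -0.002] turn shares [-0.     0.003  0.3  ]
slide mm now axes [-4.801e+02 -6.219e+02 -3.000e-01] slide shares [-1.200e+00 -1.555e+00 -1.000e-03] | in final axes shares [-1.419 -1.358 -0.003]
```

Request:
{"fn": "arm_command", "kwargs": {
  "motion": [
    {"slide": [0,0,0],"turn": [0,0,0.15]},
    {"slide": [-0.075,-0.07,0],"turn": [0,0,0.15]},
    {"slide": [-0.075,-0.07,0],"turn": [0,0,0]},
    {"slide": [-0.075,-0.07,0],"turn": [0,0,0]},
    {"slide": [-0.075,-0.07,0],"turn": [0,0,0]}
  ],
  "gripper": 100,
  "grip_force": 30
}}

```text
t: 0.52
tool_pos: [0.2871, -0.4222, 0.404]
orientation: [-2.425, 1.996, 0.002]
force: [1.1, 0.9, -0.1]
opening: 0.0933
```

Request:
{"fn": "arm_command", "kwargs": {
  "motion": [
    {"slide": [-0.075,-0.07,0],"turn": [0,0,0]},
    {"slide": [-0.075,-0.07,0],"turn": [0,0,0]},
    {"slide": [-0.075,-0.07,0],"turn": [0,0,0]},
    {"slide": [-0.075,-0.07,0],"turn": [0,0,0]},
    {"slide": [-0.075,-0.07,0],"turn": [0,0,0]}
  ]
}}

```text
t: 0.93
tool_pos: [0.3955, -0.2475, 0.4045]
orientation: [-2.427, 1.995, 0.0]
force: [0.1, -1.6, -0.8]
opening: 0.0931
```

Request:
{"fn": "arm_command", "kwargs": {
  "motion": [
    {"slide": [-0.075,-0.07,0],"turn": [0,0,0]},
    {"slide": [-0.075,-0.07,0],"turn": [0,0,0]},
    {"slide": [-0.075,-0.07,0],"turn": [0,0,0]},
    {"slide": [-0.075,-0.07,0],"turn": [0,0,0]},
    {"slide": [-0.075,-0.07,0],"turn": [0,0,0]}
  ]
}}

```text
t: 1.35
tool_pos: [0.5039, -0.0731, 0.4045]
orientation: [2.427, -1.995, -0.0]
force: [0.0, -0.7, 0.2]
opening: 0.0929
```

```bash
python3 plan.py .6258 .0975 .405
```

```text
t 1.35 pos [ 0.5039 -0.0731  0.4045] q [-0.24 -0.12  1.74 -0.    1.52  1.13] F [ 0.  -0.7  0.2] open 0.0929
toolx [ 0.194 -0.981 -0.   ] turn shares [ 0.  0. -0.]
slide mm now axes [-143.8 -152.6   -0.5] slide shares [-0.359 -0.381 -0.001] | in final axes shares [-0.359 -0.382 -0.001]
```

Request:
{"fn": "arm_command", "kwargs": {
  "motion": [
    {"slide": [-0.072,-0.075,0],"turn": [0,0,0]},
    {"slide": [-0.072,-0.075,0],"turn": [0,0,0]},
    {"slide": [-0.072,-0.075,0],"turn": [0,0,0]},
    {"slide": [-0.072,-0.075,0],"turn": [0,0,0]},
    {"slide": [-0.071,-0.075,0],"turn": [0,0,0]}
  ]
}}

```text
t: 1.77
tool_pos: [0.6235, 0.0968, 0.4041]
orientation: [2.427, -1.994, -0.001]
force: [1.0, -1.0, 0.6]
opening: 0.0929
```

```bash
cat > look.py <<'E'
import sys
from plant import robot
from h import *
tag=sys.argv[1]
for n in("side","top"):
    c=robot.read_camera(n); p=c["pixels"]; np.savez(f"pics/{n}{tag}.npz",p=p,K=c["intrinsics"],T=c["T"])
    cv2.imwrite(f"pics/{n}{tag}.png",p[50:250,100:400].repeat(2,0).repeat(2,1))
E
python3 look.py 1; python3 plan.py .6258 .0975 .321
```

```text
t 1.87 pos [0.6244 0.0995 0.4019] q [0.08 0.22 1.39 0.   1.53 1.45] F [-0.8  0.3 -1.4] open 0.093
toolx [ 0.198 -0.98  -0.002] turn shares [0.006 0.004 0.009]
slide mm now axes [ 2.4 -1.3 80.9] slide shares [ 0.006 -0.003  0.202] | in final axes shares [ 0.006 -0.003  0.202]
```

View pics/side1.png

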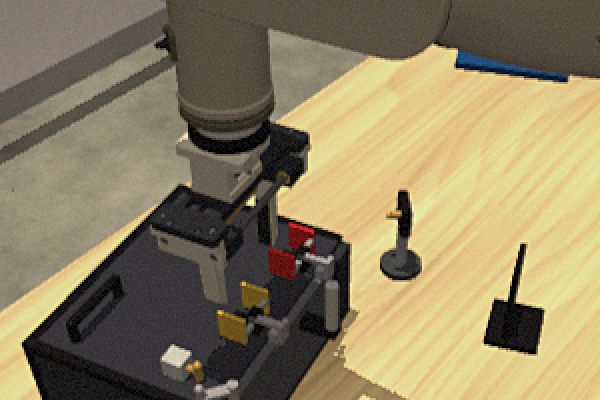

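View pics/top1.png

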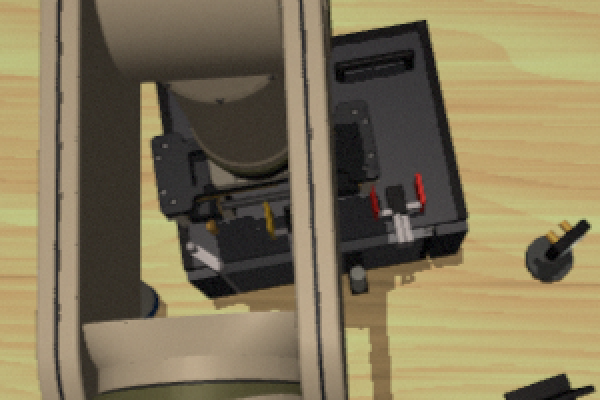

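The gripper hangs over the yellow tabs with the jaws across them. I'll lower it.

Request:
{"fn": "arm_command", "kwargs": {
  "motion": [
    {"slide": [0,0,0.04],"turn": [0,0,0]},
    {"slide": [0,0,0.04],"turn": [0,0,0]},
    {"slide": [0,0,0.04],"turn": [0,0,0]},
    {"slide": [0,0,0.03],"turn": [0,0,0]},
    {"slide": [0,0,0],"turn": [0,0,0]}
  ]
}}

```text
t: 2.28
tool_pos: [0.6216, 0.0942, 0.3409]
orientation: [2.423, -1.993, -0.006]
force: [-1.0, -0.7, -0.6]
opening: 0.0928
```

```bash
python3 look.py 2; python3 plan.py .6258 .0975 .323
```

```text
t 2.38 pos [0.6225 0.0943 0.3444] q [ 0.07  0.24  1.47 -0.    1.43  1.45] F [-0.   0.4  1.1] open 0.0929
toolx [ 0.193 -0.981 -0.   ] turn shares [ 0.003  0.    -0.001]
slide mm now axes [-2.5 -3.9 21.4] slide shares [-0.006 -0.01   0.054] | in final axes shares [-0.006 -0.01   0.054]
```

View pics/side2.png

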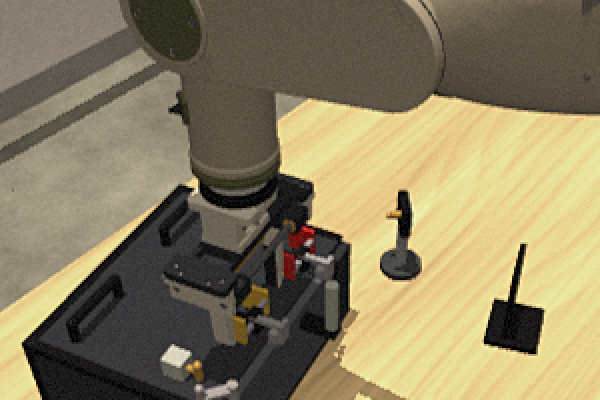

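View pics/top2.png

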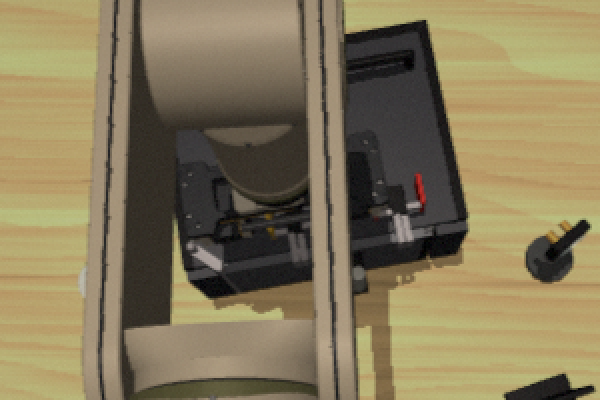

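The fingers straddle the yellow tabs, with the near finger at about (225,310) just outside the tab. I'll correct, lower the rest and squeeze.

Request:
{"fn": "arm_command", "kwargs": {
  "motion": [
    {"slide": [-0.006,-0.008,0.02],"turn": [0,0,0]},
    {"slide": [0,0,0.02],"turn": [0,0,0]},
    {"slide": [0,0,0.014],"turn": [0,0,0]},
    {"slide": [0,0,0],"turn": [0,0,0]},
    {"slide": [0,0,0],"turn": [0,0,0]}
  ]
}}

```text
t: 2.8
tool_pos: [0.6253, 0.0976, 0.3225]
orientation: [2.426, -1.994, -0.001]
force: [-1.0, 0.1, -0.6]
opening: 0.0927
```

```bash
python3 plan.py .6258 .0975 .323
```

```text
t 2.8 pos [0.6253 0.0976 0.3225] q [ 0.07  0.27  1.48 -0.    1.39  1.45] F [-1.   0.1 -0.6] open 0.0927
toolx [ 0.194 -0.981 -0.   ] turn shares [ 0.002  0.    -0.   ]
slide mm now axes [ 0.2 -0.5 -0.5] slide shares [ 0.001 -0.001 -0.001] | in final axes shares [ 0.001 -0.001 -0.001]
```

Request:
{"fn": "arm_command", "kwargs": {
  "motion": [
    {"slide": [0,0,0]},
    {"slide": [0,0,0]},
    {"slide": [0,0,0]},
    {"slide": [0,0,0]},
    {"slide": [0,0,0]}
  ],
  "gripper": 0,
  "grip_force": 30
}}

```text
invalid input at $.motion[0]: expected keys slide, turn
```

Request:
{"fn": "arm_command", "kwargs": {
  "motion": [
    {"slide": [0,0,0]},
    {"slide": [0,0,0]},
    {"slide": [0,0,0]},
    {"slide": [0,0,0]},
    {"slide": [0,0,0]}
  ]
}}

```text
invalid input at $.motion[0]: expected keys slide, turn
```

Request:
{"fn": "arm_command", "kwargs": {
  "motion": [
    {"slide": [0,0,0],"turn": [0,0,0]},
    {"slide": [0,0,0],"turn": [0,0,0]},
    {"slide": [0,0,0],"turn": [0,0,0]},
    {"slide": [0,0,0],"turn": [0,0,0]},
    {"slide": [0,0,0],"turn": [0,0,0]}
  ],
  "gripper": 0,
  "grip_force": 30
}}

```text
t: 3.22
tool_pos: [0.6255, 0.0977, 0.3234]
orientation: [-2.427, 1.995, -0.0]
force: [0.0, -0.3, 0.3]
opening: 0.0643
```

Request:
{"fn": "arm_command", "kwargs": {
  "motion": [
    {"slide": [0,0,0],"turn": [0,0,0]},
    {"slide": [0,0,0],"turn": [0,0,0]},
    {"slide": [0,0,0],"turn": [0,0,0]},
    {"slide": [0,0,0],"turn": [0,0,0]},
    {"slide": [0,0,0],"turn": [0,0,0]}
  ]
}}

```text
t: 3.63
tool_pos: [0.6255, 0.0972, 0.3235]
orientation: [2.426, -1.995, 0.001]
force: [-0.3, -5.0, 2.6]
opening: 0.0353
```

Request:
{"fn": "arm_command", "kwargs": {
  "motion": [
    {"slide": [0,0,0],"turn": [0,0,0]},
    {"slide": [0,0,0],"turn": [0,0,0]},
    {"slide": [0,0,0],"turn": [0,0,0]},
    {"slide": [0,0,0],"turn": [0,0,0]},
    {"slide": [0,0,0],"turn": [0,0,0]}
  ]
}}

```text
t: 4.05
tool_pos: [0.6256, 0.0972, 0.3235]
orientation: [2.426, -1.995, 0.001]
force: [-1.2, -4.9, 3.5]
opening: 0.035
```

Opening of 35 mm means the yellow tabs are fully squeezed. I'll open, rise, and move to red.

Request:
{"fn": "arm_command", "kwargs": {
  "motion": [
    {"slide": [0,0,0],"turn": [0,0,0]},
    {"slide": [0,0,0],"turn": [0,0,0]},
    {"slide": [0,0,0],"turn": [0,0,0]},
    {"slide": [0,0,0],"turn": [0,0,0]},
    {"slide": [0,0,0],"turn": [0,0,0]}
  ],
  "gripper": 100
}}

```text
t: 4.47
tool_pos: [0.6254, 0.098, 0.323]
orientation: [-2.427, 1.994, 0.001]
force: [0.3, -0.1, -0.0]
opening: 0.0641
```

Request:
{"fn": "arm_command", "kwargs": {
  "motion": [
    {"slide": [0,0,0],"turn": [0,0,0]},
    {"slide": [0,0,-0.03],"turn": [0,0,0]},
    {"slide": [0,0,-0.06],"turn": [0,0,0]},
    {"slide": [0,0,-0.07],"turn": [0,0,0]},
    {"slide": [0,0,0],"turn": [0,0,0]}
  ]
}}

```text
t: 4.88
tool_pos: [0.6268, 0.0979, 0.3951]
orientation: [-2.422, 1.99, -0.011]
force: [1.1, -0.1, 2.2]
opening: 0.0924
```

```bash
python3 look.py 3; python3 plan.py .6482 -.0157 .323
```

```text
t 4.98 pos [0.6261 0.0977 0.3903] q [0.07 0.22 1.41 0.   1.5  1.45] F [-0.5  0.1 -0.9] open 0.0928
toolx [ 0.194 -0.981  0.001] turn shares [-0.009 -0.001 -0.   ]
slide mm now axes [115.5   0.6  67.3] slide shares [0.289 0.001 0.168] | in final axes shares [0.289 0.001 0.168]
```

View pics/side3.png

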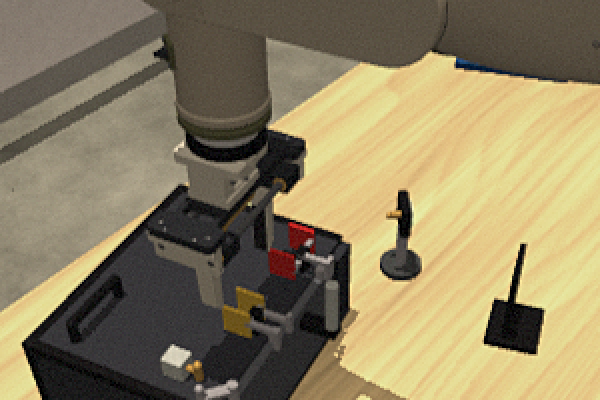

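The yellow tabs stand close together, near (237,322) and (250,299), and the red pair is untouched. On to red.

Request:
{"fn": "arm_command", "kwargs": {
  "motion": [
    {"slide": [0.1,0,0],"turn": [0,0,0]},
    {"slide": [0.1,0,0],"turn": [0,0,0]},
    {"slide": [0.089,0.001,0],"turn": [0,0,0]},
    {"slide": [0,0,0],"turn": [0,0,0]},
    {"slide": [0,0,0],"turn": [0,0,0]}
  ]
}}

```text
t: 5.4
tool_pos: [0.6473, -0.0178, 0.386]
orientation: [2.423, -1.998, -0.003]
force: [-0.2, 0.6, -0.1]
opening: 0.093
```

Request:
{"fn": "arm_command", "kwargs": {
  "motion": [
    {"slide": [0,0,0.04],"turn": [0,0,0]},
    {"slide": [0,0,0.04],"turn": [0,0,0]},
    {"slide": [0,0,0.03],"turn": [0,0,0]},
    {"slide": [0,0,0],"turn": [0,0,0]},
    {"slide": [0,0,0],"turn": [0,0,0]}
  ]
}}

```text
t: 5.82
tool_pos: [0.6469, -0.0148, 0.3418]
orientation: [2.427, -1.993, -0.004]
force: [1.3, 0.8, 0.2]
opening: 0.0928
```

```bash
python3 look.py 4; python3 plan.py .6482 -.0157 .323
```

```text
t 5.92 pos [ 0.6476 -0.0152  0.344 ] q [-0.1   0.29  1.42  0.    1.43  1.27] F [ 0.3 -0.1  0. ] open 0.0928
toolx [ 0.194 -0.981  0.   ] turn shares [-0.002 -0.     0.001]
slide mm now axes [ 0.6 -0.4 21. ] slide shares [ 0.001 -0.001  0.053] | in final axes shares [ 0.001 -0.001  0.053]
```

View pics/side4.png

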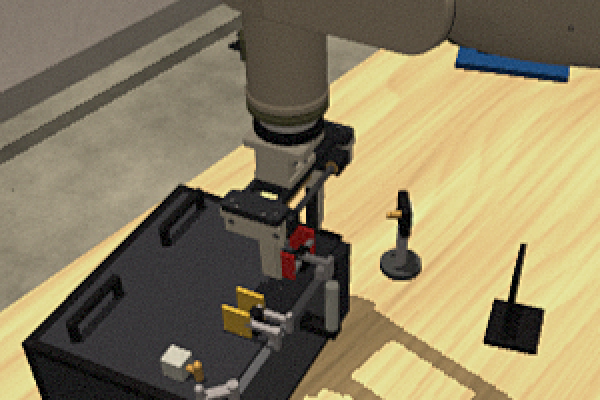

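The jaws straddle the red tabs. Lower and squeeze.

Request:
{"fn": "arm_command", "kwargs": {
  "motion": [
    {"slide": [0,0,0.02],"turn": [0,0,0]},
    {"slide": [0,0,0.02],"turn": [0,0,0]},
    {"slide": [0,0,0.013],"turn": [0,0,0]},
    {"slide": [0,0,0],"turn": [0,0,0]},
    {"slide": [0,0,0],"turn": [0,0,0]}
  ]
}}

```text
t: 6.33
tool_pos: [0.6472, -0.0158, 0.321]
orientation: [2.426, -1.994, -0.002]
force: [0.3, 0.0, 0.4]
opening: 0.0929
```

Request:
{"fn": "arm_command", "kwargs": {
  "motion": [
    {"slide": [0,0,0],"turn": [0,0,0]},
    {"slide": [0,0,0],"turn": [0,0,0]},
    {"slide": [0,0,0],"turn": [0,0,0]},
    {"slide": [0,0,0],"turn": [0,0,0]},
    {"slide": [0,0,0],"turn": [0,0,0]}
  ],
  "gripper": 0
}}

```text
t: 6.75
tool_pos: [0.6475, -0.0158, 0.3222]
orientation: [-2.427, 1.995, -0.001]
force: [-0.0, 0.3, -0.5]
opening: 0.0641
```

Request:
{"fn": "arm_command", "kwargs": {
  "motion": [
    {"slide": [0,0,0],"turn": [0,0,0]},
    {"slide": [0,0,0],"turn": [0,0,0]},
    {"slide": [0,0,0],"turn": [0,0,0]},
    {"slide": [0,0,0],"turn": [0,0,0]},
    {"slide": [0,0,0],"turn": [0,0,0]}
  ]
}}

```text
t: 7.17
tool_pos: [0.6474, -0.0159, 0.3223]
orientation: [2.427, -1.995, 0.0]
force: [0.2, -0.6, 2.2]
opening: 0.0351
```

Request:
{"fn": "arm_command", "kwargs": {
  "motion": [
    {"slide": [0,0,0],"turn": [0,0,0]},
    {"slide": [0,0,0],"turn": [0,0,0]},
    {"slide": [0,0,0],"turn": [0,0,0]},
    {"slide": [0,0,0],"turn": [0,0,0]},
    {"slide": [0,0,0],"turn": [0,0,0]}
  ]
}}

```text
t: 7.58
tool_pos: [0.6475, -0.0159, 0.3222]
orientation: [2.427, -1.995, 0.0]
force: [-3.1, -0.8, 4.6]
opening: 0.0354
```

Red is fully squeezed too (35 mm). I'll open and rise.

Request:
{"fn": "arm_command", "kwargs": {
  "motion": [
    {"slide": [0,0,0],"turn": [0,0,0]},
    {"slide": [0,0,0],"turn": [0,0,0]},
    {"slide": [0,0,0],"turn": [0,0,0]},
    {"slide": [0,0,0],"turn": [0,0,0]},
    {"slide": [0,0,0],"turn": [0,0,0]}
  ],
  "gripper": 100
}}

```text
t: 8.0
tool_pos: [0.6475, -0.0157, 0.3216]
orientation: [2.427, -1.995, -0.0]
force: [-0.5, 0.1, -0.3]
opening: 0.0638
```

Request:
{"fn": "arm_command", "kwargs": {
  "motion": [
    {"slide": [0,0,0],"turn": [0,0,0]},
    {"slide": [0,0,-0.03],"turn": [0,0,0]},
    {"slide": [0,0,-0.07],"turn": [0,0,0]},
    {"slide": [0,0,-0.09],"turn": [0,0,0]},
    {"slide": [0,0,0],"turn": [0,0,0]}
  ]
}}

```text
t: 8.42
tool_pos: [0.6489, -0.0159, 0.4077]
orientation: [-2.422, 1.991, -0.016]
force: [0.5, -0.8, 2.4]
opening: 0.0921
```

```bash
python3 look.py 5; python3 plan.py .5605 .0265 .395
```

```text
t 8.52 pos [ 0.6482 -0.0159  0.4019] q [-0.1   0.26  1.35  0.    1.53  1.27] F [ 0.4 -1.5 -1. ] open 0.0928
toolx [ 0.194 -0.981  0.002] turn shares [-0.012 -0.003 -0.   ]
slide mm now axes [-58.6  77.8   6.3] slide shares [-0.146  0.195  0.016] | in final axes shares [-0.146  0.194  0.017]
```

View pics/side5.png

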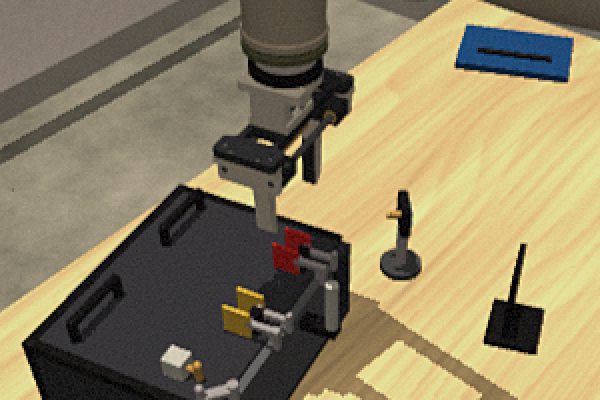

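Both pairs are together. I'll move over the post and lower onto it.

Request:
{"fn": "arm_command", "kwargs": {
  "motion": [
    {"slide": [-0.05,0.065,0],"turn": [0,0,0]},
    {"slide": [-0.05,0.065,0],"turn": [0,0,0]},
    {"slide": [-0.046,0.065,0],"turn": [0,0,0]},
    {"slide": [0,0,0],"turn": [0,0,0]},
    {"slide": [0,0,0],"turn": [0,0,0]}
  ],
  "gripper": 70
}}

```text
t: 8.93
tool_pos: [0.5581, 0.0271, 0.3968]
orientation: [2.427, -1.993, -0.003]
force: [-0.1, 0.8, 0.8]
opening: 0.0666
```

```bash
python3 look.py 6; python3 plan.py .5605 .0265 .320
```

```text
t 9.03 pos [0.5598 0.0263 0.3978] q [-0.04  0.03  1.61 -0.    1.5   1.33] F [-0.3 -0.3 -0.3] open 0.0658
toolx [ 0.194 -0.981  0.   ] turn shares [-0. -0. -0.]
slide mm now axes [-0.1 -0.7 77.8] slide shares [-0.    -0.002  0.195] | in final axes shares [-0.    -0.002  0.195]
```

View pics/side6.png

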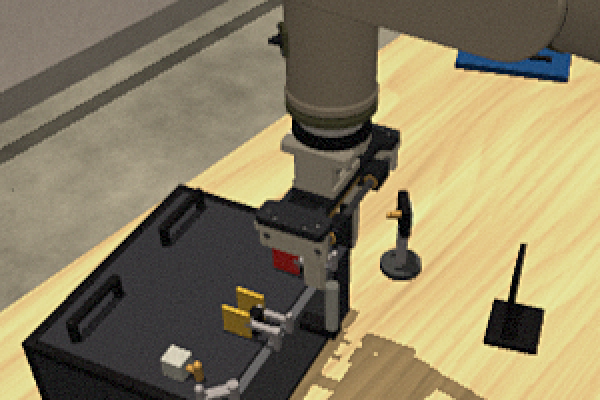

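View pics/top6.png

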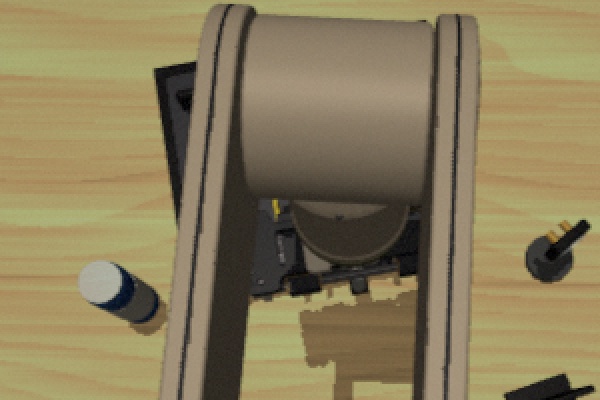

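The fingers hang over the post at about (332,285). Lower.

Request:
{"fn": "arm_command", "kwargs": {
  "motion": [
    {"slide": [0,0,0.045],"turn": [0,0,0]},
    {"slide": [0,0,0.05],"turn": [0,0,0]},
    {"slide": [0,0,0.05],"turn": [0,0,0]},
    {"slide": [0,0,0.045],"turn": [0,0,0]},
    {"slide": [0,0,0],"turn": [0,0,0]}
  ]
}}

```text
t: 9.45
tool_pos: [0.559, 0.0258, 0.3174]
orientation: [2.423, -1.993, -0.008]
force: [-1.4, 0.2, -0.2]
opening: 0.0653
```

```bash
python3 look.py 7; python3 plan.py .5605 .0265 .320
```

```text
t 9.55 pos [0.5601 0.0259 0.3215] q [-0.05  0.08  1.7  -0.    1.37  1.33] F [-0.2 -0.   0.7] open 0.065
toolx [ 0.193 -0.981 -0.   ] turn shares [ 0.003  0.001 -0.002]
slide mm now axes [-0.5 -0.5  1.5] slide shares [-0.001 -0.001  0.004] | in final axes shares [-0.001 -0.001  0.004]
```

View pics/side7.png

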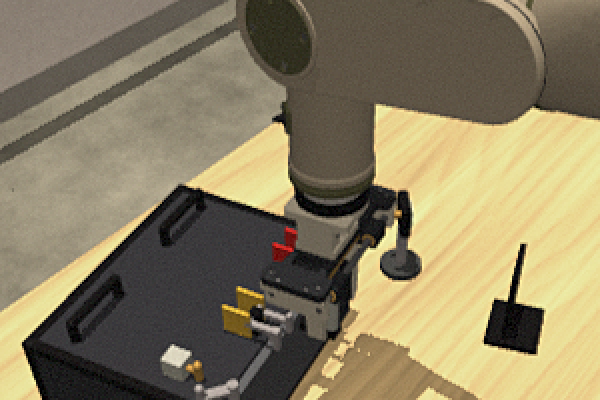

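Request:
{"fn": "arm_command", "kwargs": {
  "motion": [
    {"slide": [0,0,0],"turn": [0,0,0]},
    {"slide": [0,0,0],"turn": [0,0,0]},
    {"slide": [0,0,0],"turn": [0,0,0]},
    {"slide": [0,0,0],"turn": [0,0,0]},
    {"slide": [0,0,0],"turn": [0,0,0]}
  ],
  "gripper": 0,
  "grip_force": 30
}}

```text
t: 9.97
tool_pos: [0.5598, 0.0263, 0.3227]
orientation: [-2.426, 1.994, -0.002]
force: [-0.8, -0.6, 0.1]
opening: 0.0363
```

Request:
{"fn": "arm_command", "kwargs": {
  "motion": [
    {"slide": [0,0,0],"turn": [0,0,0]},
    {"slide": [0,0,0],"turn": [0,0,0]},
    {"slide": [0,0,0],"turn": [0,0,0]},
    {"slide": [0,0,0],"turn": [0,0,0]},
    {"slide": [0,0,0],"turn": [0,0,0]}
  ]
}}

```text
t: 10.38
tool_pos: [0.5597, 0.0255, 0.322]
orientation: [2.425, -1.995, 0.002]
force: [0.0, -6.4, -0.6]
opening: 0.0153
```

```bash
python3 plan.py .5605 .0265 .320; python3 - <<'E'
from h import *
# waypoints of the TCP on the handle's arc, as slide shares in tool axes, from theta a to b
h0=np.array([-44,-147.5])/1e3
def pos(th,o=np.zeros(2)):
    c,s=np.cos(-th),np.sin(-th); l=np.array([[c,-s],[s,c]])@h0
    c,s=np.cos(YAW),np.sin(YAW); return np.array([[c,-s],[s,c]])@l
M=target(-1)[:2,:2]
ths=np.arange(0,1.43,.1); P=np.array([pos(t) for t in ths]); 
print(np.round((np.diff(P,axis=0)@M)/.4,3).tolist())
print("rel. world from shut",np.round(P-P[0],4).tolist())
E
```

```text
t 10.38 pos [0.5597 0.0255 0.322 ] q [-0.05  0.08  1.7  -0.    1.37  1.33] F [ 0.  -6.4 -0.6] open 0.0153
toolx [ 0.193 -0.981  0.002] turn shares [ 0.    -0.004 -0.002]
slide mm now axes [-0.9 -1.   2. ] slide shares [-0.002 -0.002  0.005] | in final axes shares [-0.002 -0.002  0.005]
[[-0.013, 0.036], [-0.016, 0.035], [-0.02, 0.033], [-0.023, 0.031], [-0.026, 0.028], [-0.029, 0.026], [-0.031, 0.023], [-0.033, 0.019], [-0.035, 0.016], [-0.036, 0.012], [-0.037, 0.009], [-0.038, 0.005], [-0.038, 0.001], [-0.038, -0.003]]
rel. world from shut [[0.0, 0.0], [-0.0152, 0.0022], [-0.0302, 0.006], [-0.0446, 0.0112], [-0.0585, 0.0178], [-0.0717, 0.0258], [-0.084, 0.035], [-0.0953, 0.0454], [-0.1055, 0.0569], [-0.1145, 0.0694], [-0.1222, 0.0827], [-0.1286, 0.0967], [-0.1335, 0.1113], [-0.137, 0.1263], [-0.1389, 0.1416]]
```

The post is gripped (15.3 mm). I'll draw the gate along its arc, 0.1 rad per row.

Request:
{"fn": "arm_command", "kwargs": {
  "motion": [
    {"slide": [-0.013,0.036,0],"turn": [0,0,0]},
    {"slide": [-0.016,0.035,0],"turn": [0,0,0]},
    {"slide": [-0.02,0.033,0],"turn": [0,0,0]},
    {"slide": [-0.023,0.031,0],"turn": [0,0,0]},
    {"slide": [0,0,0],"turn": [0,0,0]}
  ]
}}

```text
t: 10.8
tool_pos: [0.4991, 0.0429, 0.3219]
orientation: [2.422, -1.992, 0.001]
force: [-7.1, -14.4, 2.5]
opening: 0.0157
```

```bash
python3 look.py 8; python3 plan.py .5015 .0435 .322
```

```text
t 10.9 pos [0.5    0.0425 0.3219] q [-0.02 -0.08  1.86 -0.    1.37  1.36] F [ -6.  -14.5   4.8] open 0.0156
toolx [ 0.193 -0.981  0.004] turn shares [ 0.007 -0.008 -0.002]
slide mm now axes [-0.7 -1.7 -0.1] slide shares [-0.002 -0.004 -0.   ] | in final axes shares [-0.002 -0.004 -0.   ]
```

View pics/side8.png

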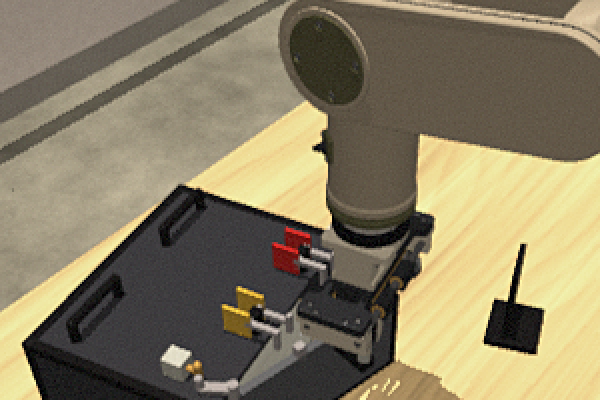

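The gate is swinging at about 0.4 rad. The force is radial and outward (16 N), so the true arc is about 2 mm wider. I'll correct for that and continue.

Request:
{"fn": "arm_command", "kwargs": {
  "motion": [
    {"slide": [-0.022,0.031,0],"turn": [0,0,0]},
    {"slide": [-0.029,0.026,0],"turn": [0,0,0]},
    {"slide": [-0.031,0.023,0],"turn": [0,0,0]},
    {"slide": [-0.033,0.019,0],"turn": [0,0,0]},
    {"slide": [0,0,0],"turn": [0,0,0]}
  ]
}}

```text
t: 11.32
tool_pos: [0.4507, 0.0808, 0.3218]
orientation: [2.42, -1.99, -0.003]
force: [-20.0, -15.3, 12.8]
opening: 0.0152
```

```bash
python3 look.py 9; python3 plan.py .455 .081 .322
```

```text
t 11.42 pos [0.4511 0.0803 0.3218] q [ 0.07 -0.2   1.97 -0.    1.39  1.44] F [-21.3 -14.9  15.1] open 0.0154
toolx [ 0.194 -0.981  0.004] turn shares [ 0.016 -0.007 -0.   ]
slide mm now axes [ 0.  -3.9 -0.3] slide shares [ 0.    -0.01  -0.001] | in final axes shares [ 0.    -0.01  -0.001]
```

View pics/side9.png

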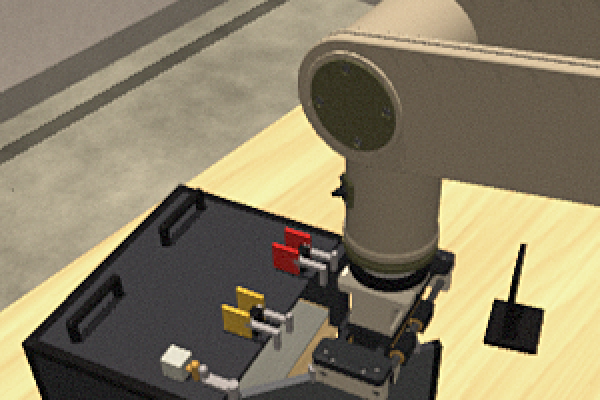

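```bash
python3 - <<'E'
from h import *
C=np.array([.569,.179]); p=np.array([.4511,.0803]); v=p-C; v*=.154/np.linalg.norm(v)
M=target(-1)[:2,:2]; P=[]
for t in np.arange(0,.65,.08):
    c,s=np.cos(-t),np.sin(-t); P.append(C+np.array([[c,-s],[s,c]])@v)
print(np.round(P,4).tolist()); print(np.round(np.diff(P,axis=0)@M/.4,4).tolist())
u=v/.154; print("outward 1mm shares",np.round(.001*u@M/.4,4))
E
```

```text
[[0.4509, 0.0801], [0.4434, 0.0899], [0.4367, 0.1002], [0.4308, 0.111], [0.4258, 0.1223], [0.4217, 0.1339], [0.4186, 0.1458], [0.4164, 0.158], [0.4152, 0.1702]]
[[-0.0276, 0.0137], [-0.0286, 0.0115], [-0.0294, 0.0092], [-0.03, 0.0068], [-0.0305, 0.0044], [-0.0307, 0.0019], [-0.0308, -0.0006], [-0.0306, -0.003]]
outward 1mm shares [0.0012 0.0022]
```

Request:
{"fn": "arm_command", "kwargs": {
  "motion": [
    {"slide": [-0.026,0.017,0],"turn": [0,0,0]},
    {"slide": [-0.027,0.014,0],"turn": [0,0,0]},
    {"slide": [-0.029,0.01,0],"turn": [0,0,0]},
    {"slide": [-0.03,0.007,0],"turn": [0,0,0]},
    {"slide": [0,0,0],"turn": [0,0,0]}
  ]
}}

```text
t: 11.83
tool_pos: [0.4242, 0.1223, 0.3217]
orientation: [2.424, -1.992, -0.003]
force: [-11.5, -5.9, 7.6]
opening: 0.0154
```

```bash
python3 plan.py .4258 .1223 .322; python3 - <<'E'
from plant import robot
from h import *
s=robot.read_state();C=np.array([.569,.179]);u=s["tool_pos"][:2]-C;r=np.linalg.norm(u);u/=r
print("r",r,"Frad",s["force"][:2]@u,"Ftan",s["force"][:2]@np.array([-u[1],u[0]]))
E
```

```text
t 11.83 pos [0.4242 0.1223 0.3217] q [ 0.16 -0.26  2.01 -0.    1.39  1.54] F [-11.5  -5.9   7.6] open 0.0154
toolx [ 0.194 -0.981  0.001] turn shares [ 0.009 -0.002  0.   ]
slide mm now axes [ 0.4 -1.6 -0.3] slide shares [ 0.001 -0.004 -0.001] | in final axes shares [ 0.001 -0.004 -0.001]
r 0.1555254608010625 Frad 12.886294601352585 Ftan 1.3360763074228184
```

Request:
{"fn": "arm_command", "kwargs": {
  "motion": [
    {"slide": [-0.03,0.007,0],"turn": [0,0,0]},
    {"slide": [-0.03,0.003,0],"turn": [0,0,0]},
    {"slide": [-0.03,0.001,0],"turn": [0,0,0]},
    {"slide": [-0.015,-0.001,0],"turn": [0,0,0]},
    {"slide": [0,0,0],"turn": [0,0,0]}
  ]
}}

```text
t: 12.25
tool_pos: [0.4125, 0.1629, 0.3217]
orientation: [2.425, -1.992, -0.004]
force: [-9.1, -2.5, 6.3]
opening: 0.0146
```

```bash
python3 look.py 10; python3 plan.py .416 .163 .322; python3 - <<'E'
from plant import robot
from h import *
s=robot.read_state();C=np.array([.569,.179]);u=s["tool_pos"][:2]-C;r=np.linalg.norm(u);u/=r
a0=np.array([.5597,.0255])-C;a0/=np.linalg.norm(a0)
print("r",r,"Frad",s["force"][:2]@u,"Ftan",s["force"][:2]@np.array([-u[1],u[0]]),"theta",np.arccos(a0@u),s["dq"].round(3) if hasattr(s["dq"],"round") else s["dq"])
E
```

```text
t 12.35 pos [0.4126 0.1624 0.3217] q [ 0.26 -0.25  2.01 -0.    1.39  1.63] F [-9.6 -3.1  6.6] open 0.0148
toolx [ 0.194 -0.981  0.001] turn shares [ 0.009 -0.001  0.001]
slide mm now axes [ 0.  -3.5 -0.4] slide shares [ 0.    -0.009 -0.001] | in final axes shares [ 0.    -0.009 -0.001]
r 0.15730087646918237 Frad 9.875151654158076 Ftan 2.091251625629995 theta 1.4042635958575596 [-0.008 -0.     0.002 -0.     0.002 -0.003]
```

View pics/side10.png

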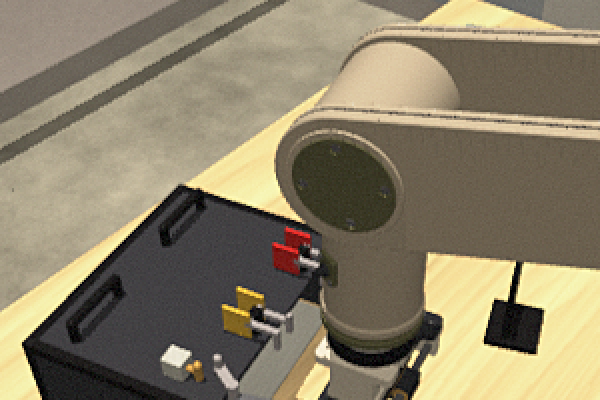

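View pics/top10.png

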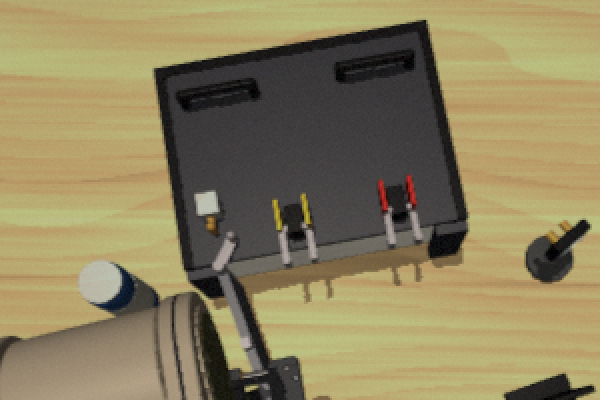

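The catches stay squeezed, the can (105,285) and mirror (548,258) are unmoved, and the gate stands open. I'll measure its angle more exactly.

```bash
python3 - <<'E'
from h import *
p=load("top10")[0][165:245,195:275]
p=cv2.convertScaleAbs(p,alpha=1.8,beta=20)
cv2.imwrite("pics/gz.png",p.repeat(7,0).repeat(7,1))
E
```

```text
(no output)
```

View pics/gz.png

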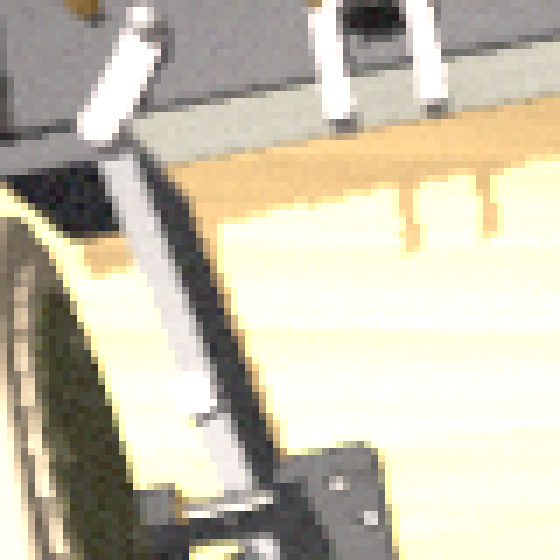

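```bash
python3 - <<'E'
from h import *
p,K,T=load("top10"); w=lambda X,Y,z:onz(K,T,195+X/7-.5,165+Y/7-.5,z)[:2]
for z in(.12,.125):
  for a,b in(((108,165),(220,490)),((140,165),(250,480)),((123,165),(235,485))):
    d=w(*b,z)-w(*a,z); g=np.arctan2(d[1],d[0])
    # shut gate points along enclosure -y: angle yaw-90deg ; theta = clockwise turn from that
    print(z,"gate dir",g,"theta",[round(((y-np.pi/2)-g)%(2*np.pi),3) for y in(.19,.20,.21)])
d=w(560,95,.125)-w(180,160,.125);print("front strip yaw",np.arctan2(d[1],d[0])+np.pi/2)
E
```

```text
0.12 gate dir -2.7720404999005743 theta [np.float64(1.391), np.float64(1.401), np.float64(1.411)]
0.12 gate dir -2.7697858987537383 theta [np.float64(1.389), np.float64(1.399), np.float64(1.409)]
0.12 gate dir -2.768189887809574 theta [np.float64(1.387), np.float64(1.397), np.float64(1.407)]
0.125 gate dir -2.7720404999005743 theta [np.float64(1.391), np.float64(1.401), np.float64(1.411)]
0.125 gate dir -2.7697858987537383 theta [np.float64(1.389), np.float64(1.399), np.float64(1.409)]
0.125 gate dir -2.768189887809574 theta [np.float64(1.387), np.float64(1.397), np.float64(1.407)]
front strip yaw 0.1872117966502893
```

Both methods give about 1.40 rad (80°). I'll let it settle for one call and check the bystanders.

Request:
{"fn": "arm_command", "kwargs": {
  "motion": [
    {"slide": [0,0,0],"turn": [0,0,0]},
    {"slide": [0,0,0],"turn": [0,0,0]},
    {"slide": [0,0,0],"turn": [0,0,0]},
    {"slide": [0,0,0],"turn": [0,0,0]},
    {"slide": [0,0,0],"turn": [0,0,0]}
  ]
}}

```text
t: 12.77
tool_pos: [0.4126, 0.162, 0.3217]
orientation: [2.424, -1.992, -0.004]
force: [-9.9, -3.0, 7.5]
opening: 0.0147
```

```bash
python3 look.py 11; python3 - <<'E'
from h import *
a=load("top0")[0].astype(float);b=load("top11")[0].astype(float);sa=load("side0")[0].astype(float);sb=load("side11")[0].astype(float)
for nm,A,B,(x,y,w,h) in(("can top",a,b,(138,178,30,25)),("mirror top",a,b,(360,155,40,38)),("beam top",a,b,(350,235,50,40)),("beam side",sa,sb,(340,195,35,32))):
    (s,_),r=cv2.phaseCorrelate(A[y:y+h,x:x+w].mean(2),B[y:y+h,x:x+w].mean(2)); print(nm,np.round(s,2),round(r,2),"mean diff",round(np.abs(A-B)[y:y+h,x:x+w].mean(),1))
E
python3 plan.py .416 .163 .322
```

```text
can top 0.05 0.98 mean diff 13.3
mirror top 0.09 0.99 mean diff 11.2
beam top -0.01 0.94 mean diff 9.6
beam side -0.01 1.0 mean diff 16.8
t 12.87 pos [0.4126 0.162  0.3216] q [ 0.26 -0.25  2.01 -0.    1.39  1.63] F [-10.7  -2.7   7.2] open 0.015
toolx [ 0.194 -0.981  0.001] turn shares [ 0.009 -0.001 -0.   ]
slide mm now axes [-0.3 -3.5 -0.4] slide shares [-0.001 -0.009 -0.001] | in final axes shares [-0.001 -0.009 -0.001]
```

```bash
python3 - <<'E'
from h import *
a=load("top0")[0].astype(float);b=load("top11")[0].astype(float)
for x,y,w,h in((138,178,30,25),(360,155,40,38),(350,235,50,40)): print(cv2.phaseCorrelate(a[y:y+h,x:x+w].mean(2),b[y:y+h,x:x+w].mean(2)))
from plant import robot
print(robot.close_job())
E
```

```text
((0.05291408826099264, 0.46048301430482397), 0.9782666531643668)
((0.08530527837772084, -0.0344360889012556), 0.988907213564076)
((-0.014074615822359249, -0.046680654820338674), 0.9416079341111471)
the job is handed in; nothing more can be done
None
```

I squeezed the yellow tabs, then the red ones, then drew the gate by its post to about 1.40 rad (80°). I handed the job in at about 12.9 s with the gripper still holding the gate there.

**Catches:** The fingers closed to about 35 mm on each pair, the fully squeezed width. The later pictures show both pairs still together.

**Gate angle:** The top image and the tool's position on the arc both gave about 1.40 rad. The arm was still at the last reading.

**Grip:** The post is held at about 15 mm opening. A steady 10–11 N pushed on the tool at the end, nearly all radial, so some grip strain remains.

**Bystanders:** In the top view the can, mirror mount and beam block shifted by less than half a pixel, about 1 mm.

**Disagreements:** My first pose fit was off by 2–4 mm, so I used direct measurements of the tabs and post instead. The planned arc was also a few mm off, which raised the side force to about 26 N (30 N with the vertical part) mid-swing. I corrected the path on the way.

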